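# Counter-hold the hidden bolt head behind the channel bracket

## Task

The nut runner at the steel channel bracket is slowly turning and drags its bolt round with it. First take away the wrench that lies across the bracket's slot and lay it flat in the shallow blue tray; then reach down into the slot, grip the hexagonal head of the bolt that the runner is driving and hold it so that it no longer turns, and finish while still gripping it. Leave the other bolt alone and the things around where they are.

Things in the scene. Friction and masses are not known exactly. Their poses are not given: they have to be found in the camera images.
- bracket: fixed steel channel bracket, open at the top: two upright plates 230 mm long (along its y), 96 mm high and 6 mm thick stand on a 6 mm base and leave a slot 46 mm wide (its x from -23 to +23 mm). Origin: on the table under the middle of the slot; z up. The bolts pass through the plate on its +x side (away from the robot) with their heads inside the slot.
- runner: fixed nut runner: grey lying cylinder 42 mm thick with a dark socket, on an aluminium foot, outside the bracket's +x plate, pointing at the driven bolt; its top is 87 mm high. Its origin lies on the table under the head of the driven bolt (in the middle of the slot's width); its x axis is parallel to the bracket's x, along the bolt, and the runner's body lies 41 to 188 mm along +x. It carries the driven bolt.
- driven_head (a point): centre of the hexagonal steel head of the driven bolt, 66 mm above the table, in the middle of the slot's width and 30 mm below the plates' top edges; its frame is parallel to the runner's. The head is 22 mm across flats, 25 mm across corners and 14 mm long along the level bolt axis (runner x); a round 15 mm spacer, 16 mm long, lies between the head and the +x plate. It is 50 mm to one or the other side of the bracket's middle; the idle bolt is 100 mm from it along the slot.
- driven_bolt (a joint): turn of the driven bolt about the runner's x axis, rad; at 0 and every 60 degrees (1.047 rad) two flats are upright, facing along the slot. The runner drags it round steadily at about 0.15 rad/s with a torque of about 0.12 N m, viscous (turning it faster takes more); fingers that close firmly (20 N or more) across it bring its flats round to themselves within about 2 s and stop it.
- idle_head (a point): centre of the head of the other, idle bolt: same size and height, with a bare nut and no runner outside the plate. Not to be touched.
- spare: the idle bolt's fixed washer, carrying the idle bolt. Origin: on the table under the idle bolt's head.
- wrench: loose flat double open-ended steel wrench, 164 mm long (its x), shaft 14 mm wide, ends 30 mm wide, 7 mm thick, 110 g. Origin: middle of its underside, also its balance point; z up. It lies across the slot on the top edges of the two plates (underside 96 mm high), above the driven head, its middle within 5 mm of the slot's middle.
- tray: fixed shallow open blue tray, 230 mm (its x) by 180 mm (its y), 40 mm high, walls and floor 4 to 5 mm thick. Origin: middle of its underside.
- drink: bystander: amber bottle, 64 mm thick, 200 mm high, origin under its middle
- tape: bystander: yellow tape roll lying flat, 90 mm across, 24 mm high, origin under its middle
- multimeter: bystander: black multimeter, 150 x 75 x 35 mm, origin under its middle
- board: bystander: green circuit board, 70 x 50 mm, up to 18 mm high, origin under its middle
- screw_cup: bystander: white cup, 64 mm across, 50 mm high, origin under its middle
- screwdriver: bystander: screwdriver with a black handle, 190 mm long, lying
- flux: bystander: small white jar, 40 mm across, 75 mm high, origin under its middle
Not all that is in view belongs to the job. There is more than one size of the wrench; the job needs the middle-sized.

How it is judged:
By the outcome, as a careful person would: the job done as asked, in the order asked, and still so for the second after the job is handed in, while the arm keeps its last pose, push and grip.
It also fails if it takes over 56 s, if anything falls off the work surface, if the arm or the gripper's body presses on something with over 40 N, if the wrist force passes 120 N, or if a joint passes its speed limit or range.

## Robot

A 7-joint arm with a two-finger parallel gripper is mounted at the origin on the work surface. World frame = base frame: x ahead of the robot, y to its left, z up, the work surface at z = 0. Lengths are in m, angles in rad, forces in N, time in s.
With the tool pointing down it reaches from about 0.375 to 0.925 m from the base axis. Payload 3.1 kg.
Tool frame: the origin (TCP) lies on the centre line of the jaws, within the pads' length; the fingertips stand 11 mm ahead of it and the grasp point (between the pads) lies 8 mm behind it; z points along the fingers, y is the direction in which the jaws open and shut (so a half turn about z gives the same grasp; the last joint's range is limited). The gripper opens to 85 mm and grips with 20 to 120 N. Pads are 22 mm wide; open, the fingers measure 114 mm over their backs; the gripper's body (76 mm by 85 mm) begins 54 mm behind the grasp point. The pads swing forward as they close: fully open they stand 13 mm farther back than shut.
Start: joints at [1.136, 0.383, 0.044, 1.598, -0.018, 1.161, -0.05], TCP at [0.215, -0.613, 0.242] pointing down, gripper open.
Joint ranges: [-2.61, 2.61], [-0.41, 2.15], [-1.48, 1.57], [0, 2.5], [-1.57, 4.71], [0.05, 1.97], [-2.85, 2.85]. Speed limits (rad/s): [2.79, 2.79, 3.14, 3.14, 3.14, 3.14, 3.14].

## Interface

Orientations are given as a unit quaternion [x, y, z, w].
In Python, from station import robot, viewer, workorder gives the robot as it stands.
- The arm moves only by the tool carry_out, never from a script. Its argument "plan" is a list of rows, each a list of 6 numbers: the shift along the tool's x, y, z in mm, then the turn, a rotation vector about the tool's x, y, z in rad. A call has 1 to 8 rows; each row is the pose to reach, as a shift and turn from the pose measured when the call began, along the tool's axes at that moment; what a row does not reach only later rows make up. A row lasts 1/10 s, in which the tool goes at most 50 mm and 8.59 degrees, less where a joint would pass 70% of its speed; a pose out of reach is approached as far as the arm can. A call with a gripper value outside its range is refused whole. "jaw" is the closure in counts, from 0 (fully open) to 255 (shut), set as the call begins (left out, the last holds). The fingers move at their own pace and stop on an object; "grip_force" is the grip in N (left out, the last holds). Time passes only in rows, so rows that repeat a pose let the fingers close. It gives the time, the measured TCP pose, the force and the opening at its end, in the units of the state.
- robot.sense(): the state, without advancing time (a new reading comes with each control period).
- viewer.capture(name): name is "scene" or "top" or "wrist"; returns a dict with "image" (420x560x3 uint8, red, green, blue), "z_map" (420x560 float32, m along the optical axis (not along the pixel's ray), 0 where there is no reading), "vfov" (degrees; the focal length in pixels is half the picture's height over the tangent of half this angle, whatever the lens; pixels are square), "cx", "cy" (the principal point, pixels), "distortion" ([k1, k2, p1, p2, k3] as OpenCV has them; the pictures are not rectified), "position" and "attitude" of the camera in the world; the wrist camera has in their place "tool_from_camera" (4x4, takes a point from camera to tool coordinates, whose origin is the TCP and whose axes are the flange's). Camera axes: x right, y up, looking along -z (the intrinsics and any distortion apply to the point x, -y, -z); pixel columns grow to the right and rows downward; lengths in m; the calibration is good to about 2 mm. A picture is of the moment at which its call begins: read the wrist's pose just before it.
- workorder.sign_off(): hands the job in, once; it reports no verdict.
The state is a dict: "t": time; "joint_positions": joint angles; "joint_velocities": joint speeds; "tau": joint torques, N m; "eef_pos": TCP position; "eef_rot": TCP orientation; "ft_force": force on the tool from outside, world axes, zero at the start; "torque": the same for the moment, N m; "opening": opening from 0.0 (shut) to 1.0 (fully open).
Only numpy, scipy, OpenCV 4.12 (cv2) and the standard library are available. Lean on these libraries where they do the work, as an engineer would, in place of code of your own. Each camera call takes 0.05 s, during which the arm holds its last target. There are 200 camera calls.

## Working session

There is one attempt and no reset: what is moved stays moved. The work goes in short steps, Python scripts to look and compute and a tool call to move; the robot and the scene stay as the last step left them, time stands still between calls to the robot, and variables do not carry over. Pictures are saved under pics/ and viewed, about 8 in all and at most 12, crops included, and the job is handed in when it is done.

Besides the shell and the picture viewer there is one more tool, called after "Call:" as name(argument=value, ...), one argument or row to a line, values as JSON. carry_out: Moves the arm, as the interface text tells. Its arguments: {"type":"object","properties":{"plan":{"type":"array"},"jaw":{"type":"number"},"grip_force":{"type":"number"}},"required":["plan"]}

```bash
mkdir -p pics; ls; cat > h.py <<'E'
import numpy as np, cv2
from scipy.spatial.transform import Rotation as R
from station import robot, viewer, workorder
def cam(n):
    s=robot.sense(); c=viewer.capture(n)
    T=np.eye(4)
    if n=='wrist':
        W=np.eye(4); W[:3,:3]=R.from_quat(s['eef_rot']).as_matrix(); W[:3,3]=s['eef_pos']
        T=W@np.array(c['tool_from_camera'])
    else:
        a=np.array(c['attitude'])
        T[:3,:3]=a if a.shape==(3,3) else R.from_quat(a).as_matrix(); T[:3,3]=c['position']
    c['T']=T; f=210/np.tan(np.radians(c['vfov'])/2); c['K']=np.array([[f,0,c['cx']],[0,f,c['cy']],[0,0,1]])
    np.savez('last_%s.npz'%n,**{k:c[k] for k in('image','z_map','T','K','distortion')})
    return c
def load(n): return dict(np.load('last_%s.npz'%n))
def pix(c,uv,z=None,h=None):
    """pixels -> world; by depth map, or by height h"""
    out=[]
    for u,v in np.atleast_2d(uv):
        p=cv2.undistortPoints(np.array([[[u,v]]],float),c['K'],np.array(c['distortion'],float))[0,0]
        d=np.array([p[0],-p[1],-1]); dw=c['T'][:3,:3]@d; o=c['T'][:3,3]
        if h is None: k=c['z_map'][int(round(v)),int(round(u))]
        else: k=(h-o[2])/dw[2]
        out.append(o+k*dw)
    return np.array(out)
def crop(c,name,x0,y0,x1,y1,s):
    cv2.imwrite('pics/'+name,cv2.resize(np.ascontiguousarray(c['image'][y0:y1,x0:x1,::-1]),None,fx=s,fy=s,interpolation=cv2.INTER_CUBIC))
E
python3 - <<'E'
from h import *
print(robot.sense())
a=cam('top');b=cam('scene')
print(a['distortion'],b['distortion'],a['T'],b['T'][:3,3])
crop(a,'top.png',0,0,560,420,1.42);crop(b,'scene.png',0,0,560,420,1.42)
E
```

```text
pics
{'t': 0.0, 'joint_positions': array([ 1.1362045 ,  0.38387362,  0.04381293,  1.59961389, -0.01790894,
        1.16122621, -0.0498946 ]), 'joint_velocities': array([ 1.41105170e-03, -6.57470283e-06, -5.76532249e-04,  4.34581142e-04,
       -3.76263954e-04,  1.78479178e-04, -1.09591481e-04]), 'tau': array([-5.84254722e-04, -4.33460855e+01,  1.02421314e+00, -2.49511045e+01,
        1.05377435e-02,  1.13067019e-02,  1.24999224e-05]), 'eef_pos': array([ 0.21449611, -0.6125881 ,  0.24084338]), 'eef_rot': array([ 9.85845547e-01,  1.67650518e-01, -2.93612144e-04, -1.33250234e-03]), 'ft_force': array([0.21312335, 0.11385929, 0.58971701]), 'torque': array([-0.06093938, -0.0241404 ,  0.03858423]), 'opening': 1.0019831887526045}
[0.03465297 0.         0.         0.         0.        ] [-0.0284629  0.         0.         0.         0.       ] [[ 0.08920613  0.96851508 -0.23242375  0.33721769]
 [-0.99600702  0.08592176 -0.02423765 -0.07753112]
 [-0.00350427  0.23365783  0.97231257  1.02618113]
 [ 0.          0.          0.          1.        ]] [ 0.98312881 -0.81997024  0.87590468]
```

View pics/top.png

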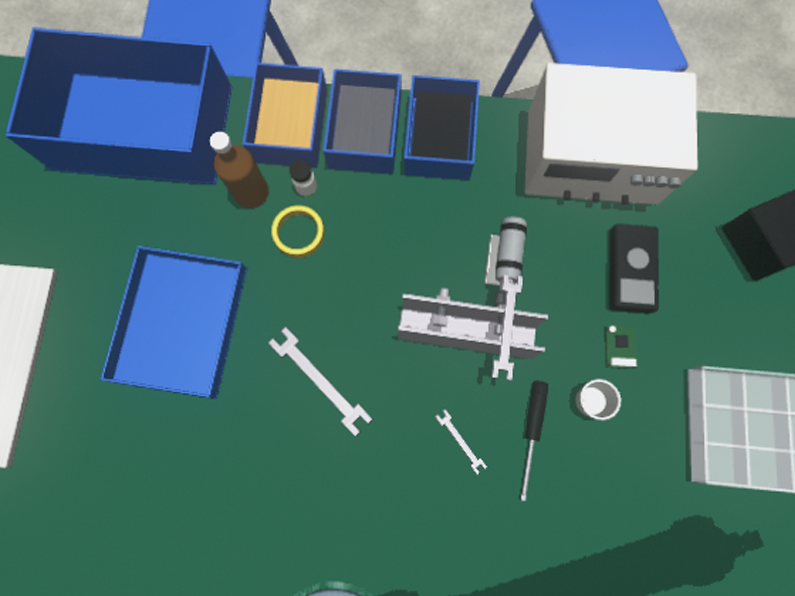

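View pics/scene.png

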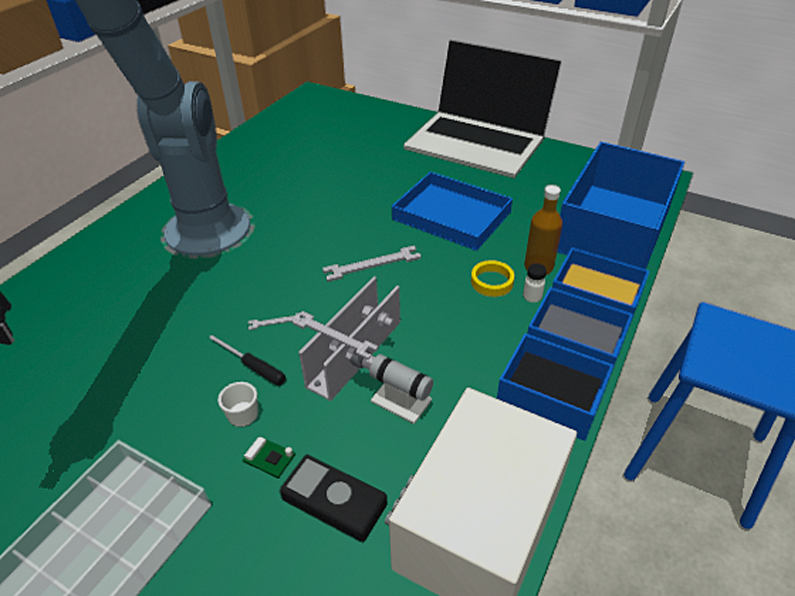

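The top view shows three wrenches: large at (320,380), small at (460,440), and one lying across the bracket slot at (507,325). The last is middle-sized and matches the description. The shallow blue tray is at (175,322), and the runner at (510,250) is on the side of the right-hand bolt.

```bash
python3 - <<'E'
from h import *
c=load('top')
crop(c,'crop1.png',270,140,400,280,4.2)
s=1/1.42
for n,uv,h in [('wr',[[512,280],[502,374],[320,0]],0.103),('tray',[[137,248],[243,264],[215,397],[102,380]],0.04),
  ('big',[[284,340],[357,420]],.005),('small',[[443,415],[480,468]],.005),('plates',[[404,296],[547,317],[399,332],[544,350]],.096),
  ('runner',[[514,222],[511,272]],.087),('bottle',[[220,140]],.2),('flux',[[301,170]],.075)]:
    uv=np.array(uv)*s
    print(n); print(np.c_[pix(c,uv,h=h),pix(c,uv)[:,2]].round(4))
E
```

```text
wr
[[ 0.5895 -0.23    0.103   0.0749]
 [ 0.4406 -0.2216  0.103  -0.002 ]
 [ 1.0693  0.1319  0.103  -0.7504]]
tray
[[6.064e-01 3.984e-01 4.000e-02 2.000e-04]
 [5.944e-01 2.155e-01 4.000e-02 3.000e-02]
 [3.702e-01 2.266e-01 4.000e-02 9.200e-03]
 [3.817e-01 4.114e-01 4.000e-02 2.800e-03]]
big
[[ 0.4763  0.1362  0.005   0.003 ]
 [ 0.3547 -0.002   0.005   0.0007]]
small
[[ 0.3754 -0.143   0.005   0.0036]
 [ 0.2972 -0.2086  0.005  -0.0029]]
plates
[[ 0.5502 -0.0625  0.096   0.0976]
 [ 0.5365 -0.2883  0.096   0.0973]
 [ 0.4922 -0.0597  0.096   0.0714]
 [ 0.4841 -0.2853  0.096   0.0941]]
runner
[[ 0.6925 -0.2313  0.087   0.0856]
 [ 0.607  -0.2305  0.087   0.0874]]
bottle
[[0.7401 0.2302 0.2    0.202 ]]
flux
[[0.7586 0.1316 0.075  0.0757]]
```

View pics/crop1.png

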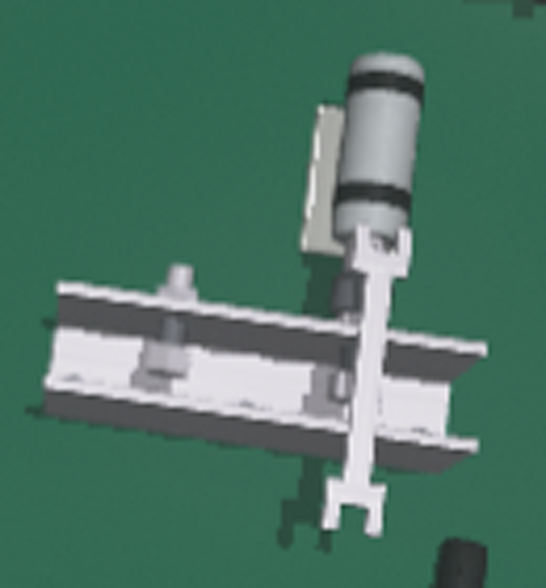

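```bash
cat >> h.py <<'E'
def go(p,yaw):
    s=robot.sense(); M=R.from_quat(s['eef_rot'])
    T=R.from_matrix(np.array([[np.cos(yaw),np.sin(yaw),0],[np.sin(yaw),-np.cos(yaw),0],[0,0,-1]]))
    d=M.inv().apply(np.array(p)-s['eef_pos'])*1000; r=(M.inv()*T).as_rotvec()
    print('t',round(s['t'],2),'pos',s['eef_pos'].round(4),'f',s['ft_force'].round(1),'open',round(s['opening'],3),'row',d.round(1),r.round(4))
E
python3 -c "
from h import *
go([.49,-.22,.26],-.056)"
```

```text
t 0.1 pos [ 0.2145 -0.6127  0.241 ] f [-0.2 -0.1  0.3] open 0.997 row [ 389.8 -279.6  -18.4] [-0.0024  0.0006  0.3929]
```

Call:
carry_out(
  plan=[
    [40,-29,-5,0,0,0.08],
    [80,-58,-10,0,0,0.16],
    [120,-87,-15,0,0,0.24],
    [160,-115,-18,0,0,0.32],
    [200,-144,-18,0,0,0.393],
    [240,-173,-18,0,0,0.393],
    [280,-202,-18,0,0,0.393],
    [320,-230,-18,0,0,0.393],
  ],
)

```text
t: 0.9
eef_pos: [0.441, -0.2878, 0.2592]
eef_rot: [1.0, -0.028, -0.001, -0.001]
ft_force: [1.1, -0.6, 0.3]
opening: 1.001
```

```bash
python3 -c "
from h import *
go([.49,-.22,.26],-.056)"
```

```text
t 0.9 pos [ 0.441  -0.2878  0.2592] f [ 1.1 -0.6  0.3] open 1.001 row [ 45.2 -70.5  -0.7] [-0.0023  0.0016 -0.0001]
```

Call:
carry_out(
  plan=[
    [25,-38,0,0,0,0],
    [45,-70,0,0,0,0],
    [45,-70,0,0,0,0],
    [45,-70,0,0,0,0],
  ],
)

```text
t: 1.3
eef_pos: [0.49, -0.2192, 0.2588]
eef_rot: [1.0, -0.026, -0.001, -0.001]
ft_force: [-1.0, -0.6, -0.6]
opening: 1.002
```

```bash
python3 -c "
from h import *
c=cam('wrist'); print(c['T'].round(3),c['distortion']); crop(c,'w1.png',0,0,560,420,1.42)"
```

```text
[[-0.053  0.959  0.277  0.558]
 [-0.999 -0.05  -0.016 -0.224]
 [-0.002 -0.277  0.961  0.39 ]
 [ 0.     0.     0.     1.   ]] [-0.05255855  0.          0.          0.          0.        ]
```

View pics/w1.png

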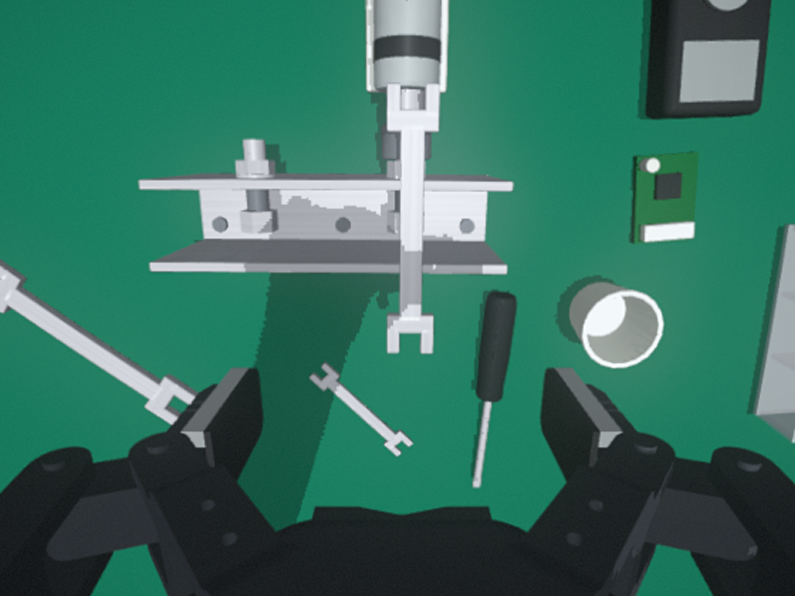

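The wrist view shows the wrench from (413,85) to (410,353) crossing the slot. The runner is at (408,60), driving the bolt beneath it. The idle bolt with its bare nut is at (257,205).

```bash
python3 - <<'E'
from h import *
c=load('wrist'); s=1/1.42
for n,uv,h in [('wr ends',[[413.5,86],[410,353]],.103),('shaft l/r mid',[[401,200],[425,200],[400,310],[420,310]],.103),
 ('far plate top outer/inner L,R',[[140,180],[512,181],[140,188],[512,189]],.096),('near plate L,R far edge',[[151,263],[506,266],[151,270],[506,272]],.096),
 ('idle head',[[258,210]],.078),('runner',[[408,60]],.087)]:
    print(n); print(np.c_[pix(c,np.array(uv)*s,h=h),pix(c,np.array(uv)*s)[:,2]].round(4))
E
```

```text
wr ends
[[ 0.5953 -0.2322  0.103   0.083 ]
 [ 0.4331 -0.2225  0.103   0.0006]]
shaft l/r mid
[[ 0.532  -0.2218  0.103   0.1037]
 [ 0.5312 -0.2361  0.103   0.0047]
 [ 0.463  -0.2175  0.103   0.103 ]
 [ 0.4623 -0.2302  0.103   0.1028]]
far plate top outer/inner L,R
[[ 0.5528 -0.0621  0.096   0.097 ]
 [ 0.5394 -0.2896  0.096   0.0018]
 [ 0.548  -0.0612  0.096   0.0965]
 [ 0.5346 -0.2896  0.096   0.001 ]]
near plate L,R far edge
[[ 0.5006 -0.0591  0.096   0.0977]
 [ 0.4866 -0.2862  0.096   0.0967]
 [ 0.496  -0.0582  0.096   0.0948]
 [ 0.4826 -0.2863  0.096   0.0963]]
idle head
[[ 0.5284 -0.1277  0.078   0.0728]]
runner
[[ 0.612  -0.2301  0.087   0.0876]]
```

```bash
python3 -c "
from h import *
go([.515,-.2274,.1035],-.06)"
```

```text
t 1.35 pos [ 0.4891 -0.221   0.2587] f [-0.9 -0.6 -0.1] open 1.002 row [ 26.7   5.2 155.1] [-0.0018  0.0031  0.0037]
```

Call:
carry_out(
  plan=[
    [26,5,40,0,0,0.004],
    [26,5,80,0,0,0.004],
    [26,5,120,0,0,0.004],
    [26,5,140,0,0,0.004],
    [26,5,155,0,0,0.004],
    [26,5,155,0,0,0.004],
    [26,5,155,0,0,0.004],
  ],
)

```text
t: 2.05
eef_pos: [0.5144, -0.2284, 0.1043]
eef_rot: [1.0, -0.031, -0.001, -0.001]
ft_force: [0.6, 0.2, 0.8]
opening: 0.997
```

```bash
python3 -c "
from h import *
go([.515,-.2274,.1035],-.06)
go([.515,-.2274,.1035],-.06)"
```

```text
t 2.05 pos [ 0.5144 -0.2284  0.1043] f [0.6 0.2 0.8] open 0.997 row [ 0.5 -1.   0.8] [-0.001   0.0022 -0.002 ]
t 2.05 pos [ 0.5144 -0.2284  0.1043] f [0.6 0.2 0.8] open 0.997 row [ 0.5 -1.   0.8] [-0.001   0.0022 -0.002 ]
```

Call:
carry_out(
  plan=[
    [0,0,0,0,0,0],
    [0,0,0,0,0,0],
    [0,0,0,0,0,0],
    [0,0,0,0,0,0],
    [0,0,0,0,0,0],
    [0,0,0,0,0,0],
    [0,0,0,0,0,0],
    [0,0,0,0,0,0],
  ],
  jaw=255,
  grip_force=50,
)

```text
t: 2.85
eef_pos: [0.5148, -0.2283, 0.1049]
eef_rot: [1.0, -0.031, -0.001, -0.001]
ft_force: [-2.5, 0.9, 4.7]
opening: 0.146
```

Call:
carry_out(
  plan=[
    [0,0,0,0,0,0],
    [0,0,0,0,0,0],
    [0,0,0,0,0,0],
    [0,0,0,0,0,0],
  ],
)

```text
t: 3.25
eef_pos: [0.5149, -0.2283, 0.1049]
eef_rot: [1.0, -0.031, -0.001, -0.001]
ft_force: [-0.9, 0.3, 3.5]
opening: 0.141
```

Call:
carry_out(
  plan=[
    [0,0,-10,0,0,0],
    [0,0,-25,0,0,0],
    [0,0,-45,0,0,0],
    [0,0,-70,0,0,0],
    [0,0,-100,0,0,0],
    [0,0,-120,0,0,0],
    [0,0,-120,0,0,0],
  ],
)

```text
t: 3.95
eef_pos: [0.5178, -0.2295, 0.2297]
eef_rot: [1.0, -0.031, 0.003, 0.001]
ft_force: [0.1, -0.1, -2.0]
opening: 0.139
```

```bash
python3 -c "
from h import *
go([.489,.313,.22],-.057)
c=cam('wrist'); crop(c,'w2.png',0,0,560,420,1.1)"
```

```text
t 3.95 pos [ 0.5178 -0.2295  0.2297] f [ 0.1 -0.1 -2. ] open 0.139 row [ -62.4 -539.7    8.1] [ 0.0021 -0.0069 -0.005 ]
```

View pics/w2.png

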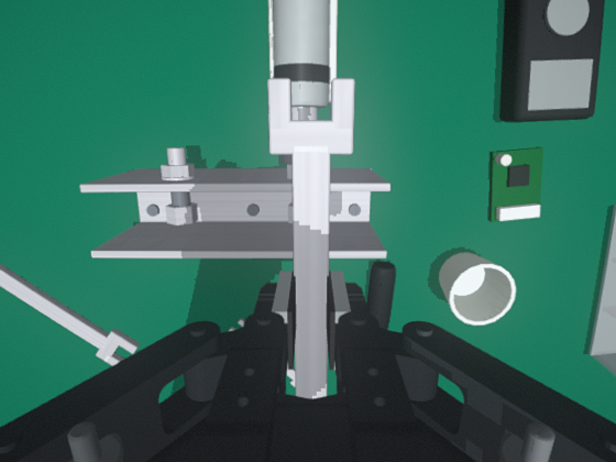

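The wrench is held by its middle, between the pads at (312,310), and looks level. Next I carry it over to the tray.

Call:
carry_out(
  plan=[
    [-2,-20,0,0,0,0],
    [-6,-55,0,0,0,0],
    [-10,-90,0,0,0,0],
    [-15,-130,0,0,0,0],
    [-20,-170,0,0,0,0],
    [-24,-210,0,0,0,0],
    [-29,-250,0,0,0,0],
    [-33,-290,0,0,0,0],
  ],
)

```text
t: 4.8
eef_pos: [0.4996, 0.0637, 0.2252]
eef_rot: [1.0, -0.031, -0.0, 0.001]
ft_force: [-0.0, -0.2, -1.3]
opening: 0.144
```

```bash
python3 -c "
from h import *
go([.489,.313,.2],-.057)"
```

```text
t 4.8 pos [0.4996 0.0637 0.2252] f [-0.  -0.2 -1.3] open 0.144 row [ -26.  -248.2   24.9] [ 0.0014  0.0002 -0.0051]
```

Call:
carry_out(
  plan=[
    [-5,-40,0,0,0,0],
    [-9,-80,0,0,0,0],
    [-13,-120,0,0,0,0],
    [-17,-160,10,0,0,0],
    [-21,-195,20,0,0,0],
    [-24,-225,25,0,0,0],
    [-26,-248,25,0,0,0],
    [-26,-248,25,0,0,0],
  ],
)

```text
t: 5.6
eef_pos: [0.4859, 0.3172, 0.198]
eef_rot: [1.0, -0.027, -0.002, -0.0]
ft_force: [-0.0, 0.4, -0.5]
opening: 0.143
```

```bash
python3 -c "
from h import *
c=cam('wrist'); crop(c,'w3.png',0,0,560,420,1.1)
go([.489,.313,.05],-.057)"
```

```text
t 5.65 pos [0.4869 0.3145 0.1981] f [ 0.1 -0.6 -0.6] open 0.145 row [  2.7   1.  148.1] [ 0.002   0.0035 -0.0006]
```

View pics/w3.png

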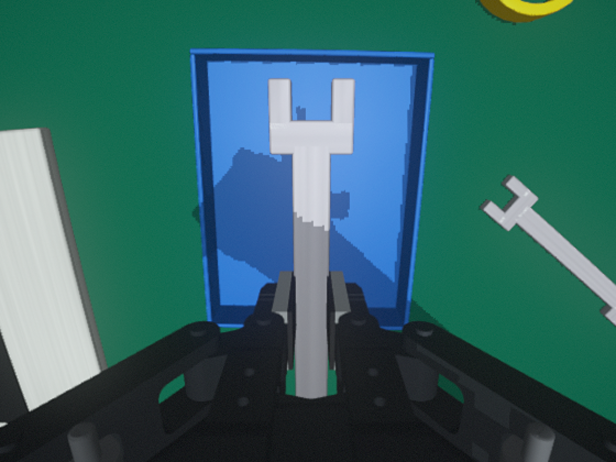

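The tray is at (315,190), with the wrench centred over it and aligned with its length. I'll lower it now.

Call:
carry_out(
  plan=[
    [2,1,30,0,0,0],
    [2,1,65,0,0,0],
    [2,1,100,0,0,0],
    [2,1,130,0,0,0],
    [2,1,150,0,0,0],
    [2,1,162,0,0,0],
    [2,1,170,0,0,0],
    [2,1,170,0,0,0],
  ],
)

```text
t: 6.45
eef_pos: [0.488, 0.3119, 0.0272]
eef_rot: [1.0, -0.029, -0.002, 0.002]
ft_force: [-1.0, -0.0, -1.2]
opening: 0.14
```

```bash
python3 -c "
from h import *
go([.489,.313,.018],-.057)"
```

```text
t 6.45 pos [0.488  0.3119 0.0272] f [-1.  -0.  -1.2] open 0.14 row [ 1.  -1.2  9.2] [ 0.0034  0.0048 -0.0015]
```

Call:
carry_out(
  plan=[
    [0,0,3,0,0,0],
    [0,0,6,0,0,0],
    [0,0,8,0,0,0],
    [0,0,9,0,0,0],
    [0,0,9,0,0,0],
  ],
)

```text
t: 6.95
eef_pos: [0.488, 0.3119, 0.0184]
eef_rot: [1.0, -0.029, -0.002, 0.002]
ft_force: [0.2, 0.0, -0.7]
opening: 0.141
```

Call:
carry_out(
  plan=[
    [0,0,0,0,0,0],
    [0,0,0,0,0,0],
    [0,0,0,0,0,0],
    [0,0,0,0,0,0],
    [0,0,0,0,0,0],
    [0,0,0,0,0,0],
  ],
  jaw=110,
)

```text
t: 7.55
eef_pos: [0.488, 0.312, 0.0184]
eef_rot: [1.0, -0.029, -0.002, 0.002]
ft_force: [0.7, 0.2, 0.3]
opening: 0.57
```

Call:
carry_out(
  plan=[
    [0,0,-10,0,0,0],
    [0,0,-30,0,0,0],
    [0,0,-60,0,0,0],
    [0,0,-100,0,0,0],
    [0,0,-140,0,0,0],
    [0,0,-180,0,0,0],
    [0,0,-200,0,0,0],
    [0,0,-200,0,0,0],
  ],
)

```text
t: 8.35
eef_pos: [0.4911, 0.3147, 0.2236]
eef_rot: [1.0, -0.029, 0.002, -0.001]
ft_force: [0.6, -0.0, 0.2]
opening: 0.572
```

```bash
python3 -c "
from h import *
c=cam('wrist'); crop(c,'w4.png',0,0,560,420,1.1)
go([.4845,-.222,.22],-.059)"
```

```text
t 8.4 pos [0.4899 0.3135 0.2209] f [ 0.5 -0.7 -1.4] open 0.567 row [ 25.8 534.9   1.3] [0.0009 0.0004 0.0008]
```

View pics/w4.png

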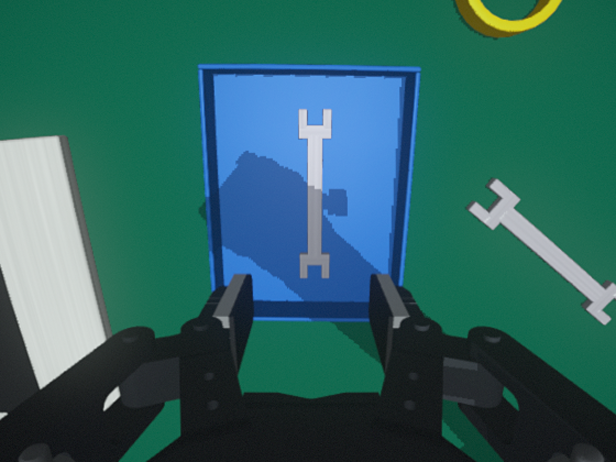

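The wrench lies flat in the tray, at (315,190). I'll go back to the bracket.

Call:
carry_out(
  plan=[
    [2,30,0,0,0,0],
    [4,75,0,0,0,0],
    [6,120,0,0,0,0],
    [8,165,0,0,0,0],
    [10,210,0,0,0,0],
    [12,255,0,0,0,0],
    [14,300,0,0,0,0],
    [16,345,0,0,0,0],
  ],
)

```text
t: 9.2
eef_pos: [0.4838, -0.0338, 0.2194]
eef_rot: [1.0, -0.029, -0.002, 0.0]
ft_force: [0.1, -0.1, 0.2]
opening: 0.568
```

```bash
python3 -c "
from h import *
go([.4845,-.222,.22],-.059)"
```

```text
t 9.2 pos [ 0.4838 -0.0338  0.2194] f [ 0.1 -0.1  0.2] open 0.568 row [ 11.6 187.9  -0.5] [0.0009 0.0038 0.0008]
```

Call:
carry_out(
  plan=[
    [3,45,0,0,0,0],
    [6,90,0,0,0,0],
    [9,130,0,0,0,0],
    [11,165,0,0,0,0],
    [11,188,0,0,0,0],
    [11,188,0,0,0,0],
    [11,188,0,0,0,0],
  ],
)

```text
t: 9.9
eef_pos: [0.4826, -0.2215, 0.2178]
eef_rot: [1.0, -0.03, -0.004, -0.001]
ft_force: [0.2, 0.5, -0.4]
opening: 0.565
```

```bash
python3 -c "
from h import *
c=cam('wrist'); crop(c,'w5.png',100,60,440,300,2.3)
go([.5145,-.224,.058],-.059)"
```

```text
t 9.95 pos [ 0.4832 -0.2204  0.2181] f [-0.1  0.2 -0.7] open 0.565 row [ 32.5   2.  159.9] [-0.001   0.0064  0.002 ]
```

View pics/w5.png

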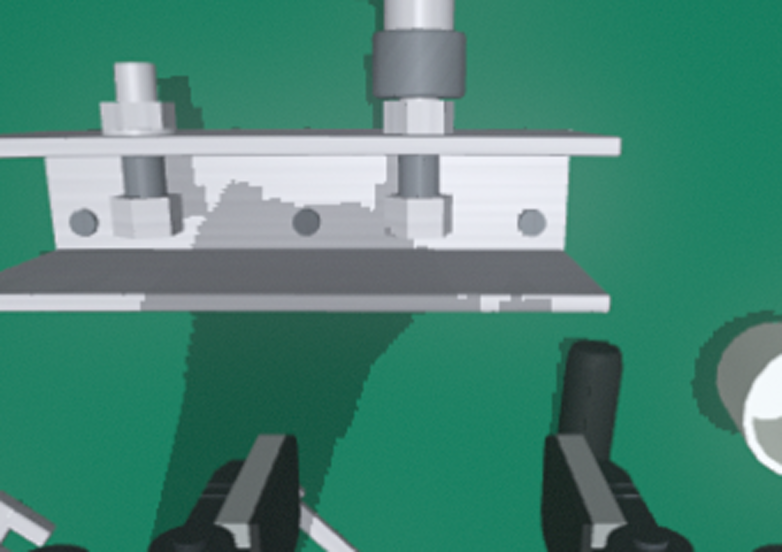

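The slot is clear. The driven head is at crop (418,213), in line with the dark socket, and the idle head is at (146,215).

```bash
python3 - <<'E'
from h import *
c=load('wrist')
f=lambda a:np.array(a)/2.3+[100,60]
for uv in ([[418,200],[418,215],[418,225]],[[387,212],[452,212]],[[300,145],[500,145],[300,302],[480,302]]):
    print(pix(c,f(uv)).round(4)); print('h.077',pix(c,f(uv),h=.077).round(4)[:,:2].tolist(),'h.066',pix(c,f(uv),h=.066).round(4)[:,:2].tolist())
E
```

```text
[[ 0.5206 -0.2239  0.0772]
 [ 0.5154 -0.2235  0.0774]
 [ 0.5117 -0.2233  0.0764]]
h.077 [[0.5206, -0.2238], [0.5153, -0.2235], [0.5118, -0.2233]] h.066 [[0.5193, -0.2237], [0.5139, -0.2234], [0.5102, -0.2232]]
[[ 0.5162 -0.2124  0.0705]
 [ 0.5065 -0.2379  0.0069]]
h.077 [[0.517, -0.2127], [0.5157, -0.2355]] h.066 [[0.5156, -0.2121], [0.5142, -0.2359]]
[[ 0.5425 -0.1873  0.0958]
 [ 0.5387 -0.2513  0.0959]
 [ 0.4909 -0.1821  0.0961]
 [ 0.487  -0.243   0.095 ]]
h.077 [[0.5419, -0.1844], [0.5377, -0.2532], [0.4863, -0.1788], [0.4825, -0.2442]] h.066 [[0.5415, -0.1827], [0.5372, -0.2542], [0.4837, -0.1768], [0.4797, -0.2449]]
```

Call:
carry_out(
  plan=[
    [15,1,20,0,0.006,0.002],
    [32,2,50,0,0.006,0.002],
    [32,2,80,0,0.006,0.002],
    [32,2,95,0,0.006,0.002],
    [32,2,100,0,0.006,0.002],
    [32,2,100,0,0.006,0.002],
    [32,2,100,0,0.006,0.002],
  ],
)

```text
t: 10.65
eef_pos: [0.5154, -0.2241, 0.1193]
eef_rot: [1.0, -0.029, 0.001, -0.0]
ft_force: [-0.8, 0.2, -0.1]
opening: 0.567
```

```bash
python3 -c "
from h import *
go([.5145,-.224,.058],-.059)"
```

```text
t 10.65 pos [ 0.5154 -0.2241  0.1193] f [-0.8  0.2 -0.1] open 0.567 row [-1.  -0.  61.3] [-0.0003 -0.0019  0.0004]
```

Call:
carry_out(
  plan=[
    [-1,0,12,0,0,0],
    [-1,0,24,0,0,0],
    [-1,0,36,0,0,0],
    [-1,0,48,0,0,0],
    [-1,0,57,0,0,0],
    [-1,0,61,0,0,0],
    [-1,0,61,0,0,0],
    [-1,0,61,0,0,0],
  ],
)

```text
t: 11.45
eef_pos: [0.5148, -0.2241, 0.0584]
eef_rot: [1.0, -0.029, 0.001, -0.0]
ft_force: [0.4, 0.3, -0.0]
opening: 0.566
```

```bash
python3 -c "
from h import *
go([.5145,-.224,.058],-.059)
c=cam('wrist'); crop(c,'w6.png',100,120,460,390,2.0)"
```

```text
t 11.45 pos [ 0.5148 -0.2241  0.0584] f [ 0.4  0.3 -0. ] open 0.566 row [-0.3 -0.1  0.4] [-0.0003 -0.0023  0.0003]
```

View pics/w6.png

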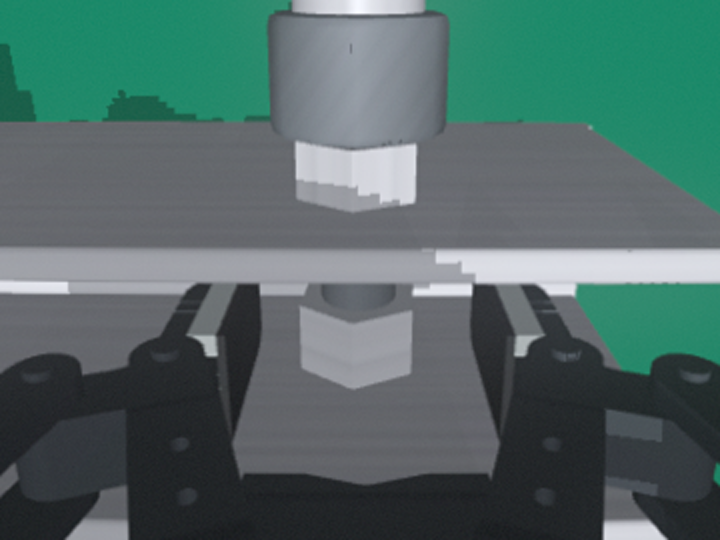

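The head, at (355,345), is centred between the open fingers with its side flats almost upright. No forces are showing, so I'll close.

Call:
carry_out(
  plan=[
    [0,0,0,0,0,0],
    [0,0,0,0,0,0],
    [0,0,0,0,0,0],
    [0,0,0,0,0,0],
    [0,0,0,0,0,0],
    [0,0,0,0,0,0],
    [0,0,0,0,0,0],
    [0,0,0,0,0,0],
  ],
  jaw=255,
  grip_force=60,
)

```text
t: 12.3
eef_pos: [0.5157, -0.2227, 0.0597]
eef_rot: [1.0, -0.029, 0.002, -0.001]
ft_force: [-0.9, 3.7, 6.0]
opening: 0.239
```

Call:
carry_out(
  plan=[
    [0,0,0,0,0,0],
    [0,0,0,0,0,0],
    [0,0,0,0,0,0],
    [0,0,0,0,0,0],
    [0,0,0,0,0,0],
    [0,0,0,0,0,0],
    [0,0,0,0,0,0],
    [0,0,0,0,0,0],
  ],
)

```text
t: 13.1
eef_pos: [0.5157, -0.2226, 0.0598]
eef_rot: [1.0, -0.029, 0.002, -0.001]
ft_force: [-1.0, 0.8, 2.4]
opening: 0.243
```

Call:
carry_out(
  plan=[
    [0,0,0,0,0,0],
    [0,0,0,0,0,0],
    [0,0,0,0,0,0],
    [0,0,0,0,0,0],
    [0,0,0,0,0,0],
    [0,0,0,0,0,0],
    [0,0,0,0,0,0],
    [0,0,0,0,0,0],
  ],
)

```text
t: 13.9
eef_pos: [0.5157, -0.2226, 0.0598]
eef_rot: [1.0, -0.029, 0.002, -0.001]
ft_force: [-1.2, 2.2, 0.9]
opening: 0.244
```

```bash
python3 -c "
from h import *
go([.5145,-.224,.058],-.059); print(robot.sense()['torque'].round(2))
c=cam('wrist'); cv2.imwrite('a.png',c['image'])"
```

```text
t 13.9 pos [ 0.5157 -0.2226  0.0598] f [-1.2  2.2  0.9] open 0.244 row [-1.1  1.4  1.8] [-0.0016 -0.0035  0.0011]
[ 0.38  0.07 -0.04]
```

Call:
carry_out(
  plan=[
    [0,0,0,0,0,0],
    [0,0,0,0,0,0],
    [0,0,0,0,0,0],
    [0,0,0,0,0,0],
    [0,0,0,0,0,0],
    [0,0,0,0,0,0],
    [0,0,0,0,0,0],
    [0,0,0,0,0,0],
  ],
)

```text
t: 14.75
eef_pos: [0.5157, -0.2226, 0.0597]
eef_rot: [1.0, -0.029, 0.002, -0.001]
ft_force: [0.0, 1.3, 1.0]
opening: 0.24
```

```bash
python3 -c "
from h import *
go([.5145,-.224,.058],-.059); print(robot.sense()['torque'].round(2))
a=cv2.imread('a.png').astype(int); c=cam('wrist'); d=abs(a-c['image']).max(2); print(d.max(),(d>25).sum(),np.argwhere(d>25).mean(0) if (d>25).any() else '')
crop(c,'w7.png',100,120,460,390,2.0)"
```

```text
t 14.75 pos [ 0.5157 -0.2226  0.0597] f [0.  1.3 1. ] open 0.24 row [-1.1  1.4  1.7] [-0.0016 -0.0035  0.0012]
[ 0.43  0.13 -0.02]
34 2 [ 34.  301.5]
```

View pics/w7.png

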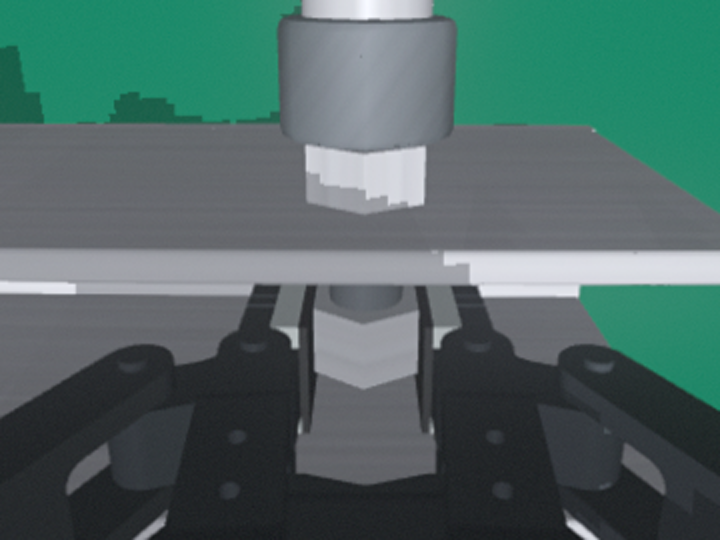

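The pads are seated on the two upright flats at (365,345). The two frames taken 0.85 s apart differ in only 2 pixels, so the bolt has stopped. I'll hand in now.

```bash
python3 -c "
from h import *
print(workorder.sign_off())"
```

```text
the job is handed in; nothing more can be done
None
```

I laid the middle-sized wrench flat in the shallow blue tray. The gripper is now holding the driven bolt's head across its two upright flats at 60 N. I handed the job in at about 15 s, still gripping.

- **Bolt stopped:** Two wrist frames 0.85 s apart during the grip differed in only 2 of 235,200 pixels, so the bolt is no longer turning.
- **Grip:** The opening held steady at 0.24. That is about 20.5 mm against the 22 mm head, and the wrench shaft also read about 2 mm under its true width. Wrist forces stayed within about 6 N throughout the grip, ending at 1–2 N.
- **Position shift:** The tool moved about 1–2 mm as the fingers centred on the head, and I left it there.
- **Wrench:** The picture after release showed it flat and centred in the tray. I did not look at the tray again before handing in.
- **Surroundings:** I planned no contact with the idle bolt or the other items, and no unexpected forces showed. I did not take a final overview picture.

No check failed or disagreed.

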